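# Put the malachite slab away, cover the case and clamp it down

## Task

Put the malachite slab away: lay it flat in the large recess of the open wooden case and let go, setting it down gently, then set the loose wooden cover fully down over the raised insert so that its rim rests on the case, let go of it, and swing the case's hold-down clamp over until its pad rests on the cover. Leave the brass pin vise in its narrow slot, and leave the steel block and the green glass dish where they stand.

Things in the scene. Friction and masses are not known exactly. Their poses are not given: they have to be found in the camera images.
- case: Shallow open wooden case fixed to the bench (mm). Origin: centre of its underside; z up; x along its length, within 30 deg of straight away from the robot. Flange plate 184 (x) by 134 (y), 6 thick; on it, centred, a raised insert 150 by 100, top 13 above the bench, with a large recess for the slab and a narrow slot for the pin vise cut 7 deep. Steel clamp post at the -x (robot) end.
- recess (a point): Centre of the floor of the large recess, 98 (x) by 58 (y) and 7 deep; at (-21, 0, 6) mm in the case's frame; axes as the case.
- slot (a point): Axis centre of the pin vise when it lies in its slot; at (49, 0, 13) mm in the case's frame. The slot is 16 (x) by 88 (y), 7 deep.
- pivot (a point): Hinge of the clamp, at (-109, 0, 53) mm in the case's frame; the hinge line runs along the case's y. The steel post around it is 20 (x) by 37 (y) mm, its top 62 above the bench.
- clamp (a joint): Clamp angle, rad: 0 = down, arm level along the case's +x, pad resting on the seated cover; pi/2 = upright; grows outward (to -x) up to 2.0; least -0.05. Starts at 1.6 to 1.95, so upright or leaning out. Friction of 0.08 N m holds it wherever it is left; about 1.5 N at its end moves it.
- clamp_tip (a point): End of the clamp arm, on its centre line, 66 mm from the pivot. The arm is a flat steel bar 22 wide, 10 thick (outer face, the top when down, 5 off the centre line); a rubber pad 26 wide, 6 thick lies under its last 16 mm.
- slab: Malachite slab, dark banded green, 90 (x) by 50 (y) by 24 mm thick, about 0.42 kg, lying loose on the bench. Origin: centre of its underside; z up. Fits the recess either way round, with 4 to spare on each side, and stands 17 proud of the insert there, so fingers can hold its upper part.
- lid: Loose wooden cover, a floorless box standing on its rim (mm): outside 170 (x) by 120 (y) by 36 high, inside 158 by 108 by 30 high, 0.28 kg. Grip bar on top along x: 60 by 14 wide by 24 high, bar top 60 above the rim. Origin: centre of the rim plane. Goes over the insert either way round, 4 to spare on each side; seated, its origin is 6 above the case's, its top 42 above the bench.
- vise: Brass pin vise, a rod 84 long and 14 mm thick, lying in the narrow slot along the case's y. Origin on its axis at mid length. Bystander; it fits beneath the cover.
- block: Heavy steel transfer block, 100 by 45 by 41 mm high with two raised ends, loose on the bench. Origin: centre of its underside. Bystander.
- dish: Green glass dish, 100 mm across, 32 high, loose on the bench. Origin: centre of its underside. Bystander.
Things that resemble listed ones, but are neither listed nor needed, are in the scene too. What is shaped like the lid but red is not meant.

How it is judged:
On the way, in this order (a step that is already met when the one before it is completed fails the run):
1. the slab lies flat in the large recess, let go (horizontal distance between slab and recess below 0.009 m and z of slab in the frame of recess below 0.003 m and angle between slab's own z axis and vertical below 0.06 rad and angle between the x axis of slab and the x axis of case, either way round below 0.2 rad and contact force between the fingers and slab below 0.3 N), for 0.2 s.
2. the cover sits fully down over the insert, let go (horizontal distance between lid and case below 0.008 m and z of lid in the frame of case between 0.003 and 0.0085 m and angle between lid's own z axis and vertical below 0.03 rad and angle between the x axis of lid and the x axis of case, either way round below 0.12 rad and contact force between the fingers and lid below 0.3 N), for 0.2 s.
3. the clamp is down on the cover (value of joint clamp below 0.08 rad), for 0.1 s.
At the end, for the whole second after the job is handed in: Slab flat in the large recess (9 mm, 0.2 rad, under 3 mm off its floor), cover seated (rim under 2.5 mm off the flange, 8 mm, 0.12 rad), clamp down on it within 0.08 rad, pin vise within 12 mm of its slot, slab and cover at rest (horizontal distance between slab and recess below 0.009 m and z of slab in the frame of recess below 0.003 m and angle between slab's own z axis and vertical below 0.06 rad and angle between the x axis of slab and the x axis of case, either way round below 0.2 rad and horizontal distance between lid and case below 0.008 m and z of lid in the frame of case between 0.003 and 0.0085 m and angle between lid's own z axis and vertical below 0.03 rad and angle between the x axis of lid and the x axis of case, either way round below 0.12 rad and value of joint clamp below 0.08 rad and distance between vise and slot below 0.012 m and linear speed of each of lid, slab below 0.02 m/s); the robot touches nothing.
It fails at once if the steel block moved by more than 30 mm (distance of block from where it was at the start of the episode above 0.03 m).
It fails at once if the glass dish moved by more than 30 mm (distance of dish from where it was at the start of the episode above 0.03 m).
It fails at once if the slab dropped or thrown into the recess (faster than 0.35 m/s close over its floor) (horizontal distance between slab and recess below 0.03 m and z of slab in the frame of recess below 0.012 m and linear speed of slab above 0.35 m/s).
It also fails if it takes over 72 s, if anything falls off the work surface, if the arm or the gripper's body presses on something with over 40 N, if the wrist force passes 120 N, or if a joint passes its speed limit or range.

## Robot

A 6-joint arm with a two-finger parallel gripper is mounted at the origin on the work surface. World frame = base frame: x ahead of the robot, y to its left, z up, the work surface at z = 0. Lengths are in m, angles in rad, forces in N, time in s.
With the tool pointing down it reaches from about 0.325 to 0.85 m from the base axis. Payload 4.4 kg.
Tool frame: the origin (TCP) lies on the front face of the gripper's body, between the roots of the fingers; the fingertips stand 97 mm ahead of it and the grasp point (between the pads) lies 78 mm ahead of it; z points along the fingers, y is the direction in which the jaws open and shut (so a half turn about z gives the same grasp; the last joint's range is limited). The gripper opens to 94 mm and grips with 3 to 60 N. Pads are 16 mm wide; open, the fingers measure 119 mm over their backs; the gripper's body (75 mm by 177 mm) begins 78 mm behind the grasp point.
Start: joints at [-1.335, 0.207, 1.542, -0, 1.393, -0.15], TCP at [0.216, -0.533, 0.303] pointing down, gripper open.
Joint ranges: [-2.73, 2.73], [-0.86, 2.22], [0.23, 2.46], [-1.11, 4.25], [0.08, 2.63], [-2.82, 2.82]. Speed limits (rad/s): [2.79, 2.79, 3.14, 3.14, 3.14, 3.14].

## Interface

Orientations are given as [roll, pitch, yaw] about the fixed x, y, z axes, in that order (R = Rz(yaw) Ry(pitch) Rx(roll)).
In Python, from workcell import telemetry, eyes, job gives the robot as it stands.
- The arm moves only by the tool apply_moves, never from a script. Its argument "plan" is a list that holds one entry, the list of rows, each a list of 7 numbers: the shift along the tool's x, y, z each as a share of 300 mm, from -1 to 1, then the turn, a rotation vector about the tool's x, y, z each as a share of 8 degrees, from -1 to 1, then the closure, from -1 (fully open) to 1 (shut). A call has exactly 5 rows; each row shifts and turns the commanded pose from where the row before left it, along the tool's axes as they then stand; what a row does not reach is not made up. A row lasts 1/10 s, in which the tool goes at most 50 mm and 8.59 degrees, less where a joint would pass 70% of its speed; a pose out of reach is approached as far as the arm can. A call with a number of a shift or a turn outside -1 to 1 is refused whole. A call with a gripper value outside its range is refused whole. The fingers move at their own pace and stop on an object; the grip force is fixed at half the most. Time passes only in rows, so rows that do not move let the fingers close, or fill a call up. It gives the time, the measured TCP pose, the force and the opening at its end, in the units of the state.
- telemetry.observe(): the state, without advancing time (a new reading comes with each control period).
- eyes.snapshot(name): name is "scene" or "side" or "wrist"; returns a dict with "frame" (384x512x3 uint8, red, green, blue), "fx", "fy", "cx", "cy" (pixels), "world_to_cam" (4x4, takes a point from world to camera coordinates). Camera axes: x right, y up, looking along -z (the intrinsics and any distortion apply to the point x, -y, -z); pixel columns grow to the right and rows downward; lengths in m; the calibration is good to about 2 mm. The wrist camera is an equidistant fisheye: a pixel r from the principal point sees the ray r / f radians off the axis. A picture is of the moment at which its call begins. There is no depth.
- job.hand_in(): hands the job in, once; it reports no verdict.
Trained networks look in the newest picture that a camera, given by its name, has taken for a name from the list of things; names that differ only in an ending like _2 or _b are one class to them, and where a whole thing is asked for, a point or a joint stands for the part that bears it (a point fixed in the world has none). Each returns a list of dicts, best first, with "confidence" (0 to 1); they miss things now and then, are a little off and sometimes report something else, mostly with a low value. They report only what shows in the picture. A call takes as long as a camera call. They do not tell look-alikes from the thing itself.
- eyes.cut_out(camera, target): "region" (384x512 bool, what is visible of it) and "extent" ([left, top, right, bottom] in pixels, round what is visible of it).
The state is a dict: "time": time; "joint_pos": joint angles; "qvel": joint speeds; "joint_efforts": joint torques, N m; "eef_pos": TCP position; "orientation": TCP orientation; "force": force on the tool from outside, world axes, zero at the start; "wrist_torque": the same for the moment, N m; "gripper_width": finger opening in m.
Only numpy, scipy, OpenCV 4.12 (cv2) and the standard library are available. Lean on these libraries where they do the work, as an engineer would, in place of code of your own. Each camera call takes 0.05 s, during which the arm holds its last target. There are 200 camera calls.

## Working session

There is one attempt and no reset: what is moved stays moved. The work goes in short steps, Python scripts to look and compute and a tool call to move; the robot and the scene stay as the last step left them, time stands still between calls to the robot, and variables do not carry over. Pictures are saved under pics/ and viewed, about 8 in all and at most 12, crops included, and the job is handed in when it is done.

Besides the shell and the picture viewer there is one more tool, called after "Call:" in YAML: its name, and indented under it one key for each argument. apply_moves: Moves the arm, as the interface text tells. Shift numbers are shares of 300 mm and turn numbers shares of 8 degrees, none past 1 either way. Its arguments: {"type":"object","properties":{"plan":{"type":"array","items":{"type":"array","items":{"type":"array","items":{"type":"number","minimum":-1,"maximum":1}}}}},"required":["plan"]}

```bash
ls; mkdir -p pics; cat > h.py <<'E'
import numpy as np, cv2
from scipy.optimize import least_squares
from scipy.spatial.transform import Rotation as R
from workcell import telemetry, eyes, job
def snap(n,save=None):
    s=eyes.snapshot(n)
    if save: cv2.imwrite('pics/'+save,s['frame'][...,::-1])
    return s
def ray(s,u,v,fish=False):
    x=(u-s['cx'])/s['fx'];y=(v-s['cy'])/s['fy']
    if fish:
        r=np.hypot(x,y); d=np.array([np.sin(r)*x/max(r,1e-9),np.sin(r)*y/max(r,1e-9),np.cos(r)])
    else: d=np.array([x,y,1.])
    d=d*[1,-1,-1]; M=np.array(s['world_to_cam']); return -M[:3,:3].T@M[:3,3], M[:3,:3].T@d
def hit(s,u,v,z,fish=False):
    o,d=ray(s,u,v,fish); return o+d*(z-o[2])/d[2]
def proj(s,P,fish=False):
    P=np.atleast_2d(P);M=np.array(s['world_to_cam']); c=(P@M[:3,:3].T+M[:3,3])*[1,-1,-1]
    if fish:
        rr=np.hypot(c[:,0],c[:,1]);t=np.arctan2(rr,c[:,2]);k=(t/np.maximum(rr,1e-9))[:,None]
        q=c[:,:2]*k
    else: q=c[:,:2]/c[:,2:]
    return q*[s['fx'],s['fy']]+[s['cx'],s['cy']]
E
python3 - <<'E'
from h import *
A={n:snap(n,n+'0.png') for n in('scene','side')}
cv2.imwrite('pics/both.png',cv2.resize(np.hstack([A['scene']['frame'],A['side']['frame']])[...,::-1],(1024,384))) 
for n in A:
    for t in('case','slab','lid','vise','block','dish','clamp'):
        for d in eyes.cut_out(n,t)[:4]: print(n,t,round(d['confidence'],2),d['extent'],d['region'].sum())
E
```

```text
pics
scene case 0.64 [165.5, 140.5, 232.9, 218.0] 2117
scene case 0.47 [183.5, 92.8, 203.3, 117.4] 349
scene slab 0.83 [182.3, 92.6, 205.3, 115.3] 351
scene slab 0.28 [166.7, 139.3, 233.3, 215.3] 2130
scene lid 0.83 [325.8, 175.8, 390.7, 232.9] 2118
scene lid 0.82 [269.1, 225.9, 339.1, 275.1] 2517
scene lid 0.71 [252.0, 154.8, 317.6, 206.8] 1961
scene lid 0.65 [307.8, 294.0, 385.9, 363.4] 3215
scene vise 0.52 [177.3, 188.0, 200.4, 200.7] 85
scene dish 0.69 [217.1, 250.5, 254.3, 286.1] 891
scene dish 0.19 [167.7, 138.1, 228.6, 218.6] 2207
scene clamp 0.42 [214.9, 139.9, 224.8, 157.4] 119
side case 0.58 [212.1, 146.6, 284.0, 191.8] 1348
side slab 0.87 [329.8, 152.0, 354.2, 168.2] 295
side lid 0.88 [209.3, 254.8, 297.5, 338.0] 4402
side lid 0.87 [146.1, 211.2, 211.9, 274.1] 2854
side lid 0.87 [242.7, 195.4, 301.1, 247.7] 2170
side lid 0.78 [53.5, 320.6, 175.6, 382.0] 6354
side vise 0.36 [226.8, 165.5, 242.9, 175.5] 52
side vise 0.17 [215.1, 150.6, 281.7, 190.8] 1357
side block 0.74 [269.4, 132.0, 297.1, 148.5] 315
side dish 0.78 [136.9, 182.3, 172.1, 206.3] 582
side clamp 0.45 [277.5, 149.0, 285.4, 168.6] 78
```

```bash
sleep 1
python3 - <<'E'
import cv2
a=cv2.imread('pics/scene0.png')[60:384,130:430];cv2.imwrite('pics/sc.png',cv2.resize(a,None,fx=1.85,fy=1.85,interpolation=cv2.INTER_CUBIC))
a=cv2.imread('pics/side0.png')[110:384,40:380];cv2.imwrite('pics/sd.png',cv2.resize(a,None,fx=2.1,fy=2.1,interpolation=cv2.INTER_CUBIC))
E
```

```text
(no output)
```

View pics/sc.png

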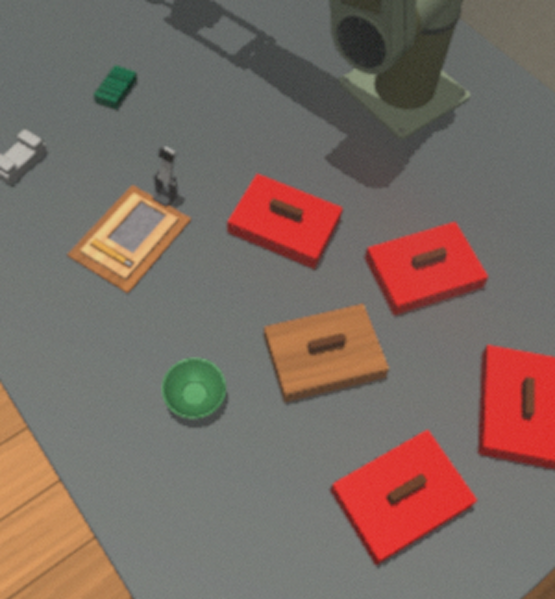

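View pics/sd.png

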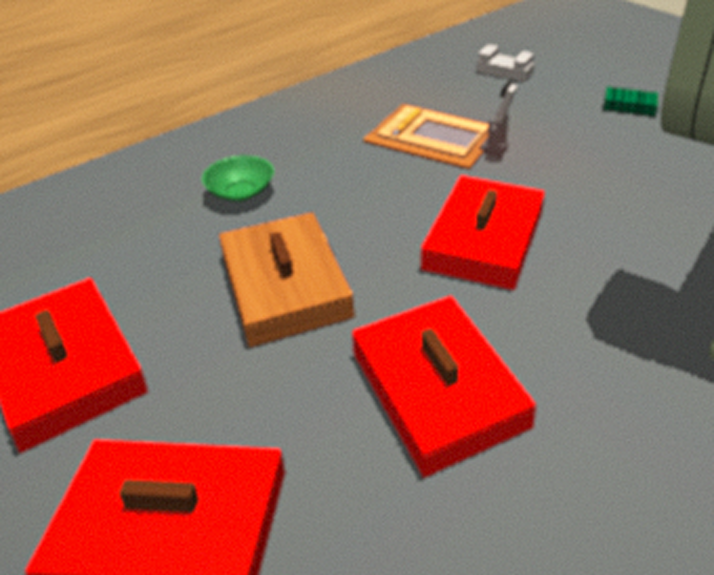

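The pictures show the wooden cover at scene px (305,249), with four red look-alikes around it. The dark green slab is at (193,104), the case at (200,180) with its clamp upright at (220,148), the dish at (235,268) and the block at about (141,143). Only the brown cover fits "wooden", and this enlarged view confirms it. Next I fit the poses from the masks in both cameras.

```bash
cat >> h.py <<'E'
def box(x,y,yaw,L,W,z0,z1):
    c=np.array([[sx*L/2,sy*W/2] for sx in(-1,1) for sy in(-1,1)]);r=np.array([[np.cos(yaw),-np.sin(yaw)],[np.sin(yaw),np.cos(yaw)]])
    p=c@r.T+[x,y]; return np.vstack([np.c_[p,[z]*4 ] for z in(z0,z1)])
TH=np.linspace(0,2*np.pi,48,endpoint=False);DIR=np.c_[np.cos(TH),np.sin(TH)]
def sup_mask(m):
    v,u=np.nonzero(m);return ((np.c_[u,v])@DIR.T).max(0)+0.4
def fit(views,L,W,z0,z1,x0,y0,yaws,extra=None):
    # views: list of (snap,mask,fish)
    obs=[sup_mask(m) for _,m,_ in views]
    def model(p):
        P=box(*p,L,W,z0,z1)
        if extra is not None: P=np.vstack([P,extra(*p)])
        return P
    f=lambda p:np.concatenate([(proj(s,model(p),fi)@DIR.T).max(0)-o for (s,_,fi),o in zip(views,obs)])
    rs=[least_squares(f,[x0,y0,a],x_scale=[.01,.01,.1],loss='soft_l1') for a in yaws]
    r=min(rs,key=lambda r:r.cost); return r.x,np.sqrt(np.mean(r.fun**2))
def clean(m):
    n,l,st,_=cv2.connectedComponentsWithStats(m.astype(np.uint8)); return l==1+np.argmax(st[1:,4])
E
python3 - <<'E'
from h import *
A={n:snap(n) for n in('scene','side')}
def pick(n,t,c):
    ds=eyes.cut_out(n,t); 
    return clean(min(ds,key=lambda d:np.hypot((d['extent'][0]+d['extent'][2])/2-c[0],(d['extent'][1]+d['extent'][3])/2-c[1]))['region'])
Y=np.linspace(0,np.pi,7)[:-1]
def do(t,cs,dims,e=None):
    V=[(A[n],pick(n,t,c),False) for n,c in zip(A,cs)]
    u,v=cs[0];h=hit(A['scene'],u,v,.02)
    for vv in(V,V[:1],V[1:]):
        x,r=fit(vv,*dims,h[0],h[1],Y,e);print(t,x.round(4),np.degrees(x[2])%180,'rms',r.round(2))
do('slab',[(193,104),(342,160)],(.09,.05,0,.024))
def bar(x,y,a): return box(x,y,a,.06,.014,.05,.06)
do('lid',[(305,250),(179,243)],(.17,.12,0,.036),bar)
for t,n,c in(('dish','scene',(235,268)),('block','side',(283,140)),('slab','scene',(193,104))): print(t,hit(A[n],*c,.015))
V=[(A[n],pick(n,'case',c),False) for n,c in zip(A,[(199,179),(248,169)])]
h=hit(A['scene'],199,179,.005);print(h)
for vv in(V,V[:1],V[1:]): 
    x,r=fit(vv,.184,.134,0,.006,h[0],h[1],Y);print('case',x.round(4),np.degrees(x[2]),r)
for m in V: cv2.imwrite('pics/m.png',m[1]*255)
for u,v in((221,143),(220,165)): print(hit(A['scene'],u,v,.05))
print(telemetry.observe())
E
```

```text
slab [ 0.4729 -0.3416  0.5194] 29.762069370926433 rms 1.46
slab [ 0.4731 -0.3413  0.5178] 29.66871879564951 rms 0.54
slab [ 0.4728 -0.3407  2.6507] 151.87351980539145 rms 2.0
lid [ 0.5079  0.357  -0.379 ] 158.28771247559104 rms 1.3
lid [0.5098 0.3556 2.7671] 158.54286418315962 rms 1.07
lid [0.5051 0.3584 2.7607] 158.17519083833875 rms 1.18
dish [0.70898049 0.28103316 0.015     ]
block [ 0.71198327 -0.29829226  0.015     ]
slab [ 0.46613309 -0.34468844  0.015     ]
[ 0.62457102 -0.05147322  0.005     ]
case [ 0.6314 -0.0324  0.4128] 23.651316963330995 7.991104407813752
case [ 0.6319 -0.0331  0.4274] 24.485818675815523 8.717310443612195
case [ 0.6299 -0.0291  0.3183] 18.234792250900295 7.481604769228022
[ 0.49889061 -0.10418712  0.05      ]
[ 0.55246551 -0.02944585  0.05      ]
{'time': 1.2, 'joint_pos': array([-1.33552930e+00,  2.06625354e-01,  1.54152925e+00, -1.41373260e-05,
        1.39351261e+00, -1.50492461e-01]), 'qvel': array([-0.00030429, -0.00155339, -0.00012228,  0.0001928 ,  0.00017725,
       -0.00212798]), 'joint_efforts': array([-3.04134328e-04, -3.70896399e+01, -2.81757796e+01,  6.96346513e-02,
        2.75771634e-02, -1.26806614e-05]), 'eef_pos': array([ 0.2163385 , -0.53273624,  0.30261836]), 'orientation': array([-3.14151685e+00,  2.57999480e-06,  3.85761983e-01]), 'force': array([-0.06120348,  0.45540727, -0.55965249]), 'wrist_torque': array([-0.01424689,  0.01905325,  0.0023325 ]), 'gripper_width': 0.09393940815364264}[ WARN:0@2.770] global loadsave.cpp:1063 imwrite_ Unsupported depth image for selected encoder is fallbacked to CV_8U.
```

Call:
apply_moves:
  plan:
    - [[0.148,-0.0385,0.049,0,0,0,-1],[0.148,-0.0385,0.049,0,0,0,-1],[0.148,-0.0385,0.049,0,0,0,-1],[0.148,-0.0385,0.049,0,0,0,-1],[0.148,-0.0385,0.049,0,0,0,-1]]

```text
time: 1.7
eef_pos: [0.4016, -0.3946, 0.2288]
orientation: [3.141, -0.0, 0.385]
force: [0.5, -0.8, 0.5]
gripper_width: 0.0938
```

Call:
apply_moves:
  plan:
    - [[0.148,-0.0385,0.049,0,0,0,-1],[0.148,-0.0385,0.049,0,0,0,-1],[0,0,0,0,0,-0.95,-1],[0,0,0,0,0,0,-1],[0,0,0,0,0,0,-1]]

```text
time: 2.2
eef_pos: [0.4739, -0.3412, 0.2]
orientation: [3.141, 0.0, 0.516]
force: [-0.3, 0.1, 0.7]
gripper_width: 0.094
```

```bash
cat >> h.py <<'E'
def state():
    o=telemetry.observe();print('t',round(o['time'],2),'tcp',o['eef_pos'].round(4),'rpy',np.degrees(o['orientation']).round(2),'F',o['force'].round(1),'w',round(o['gripper_width'],4));return o
def go(tx,ty,tz,yaw,o=None):
    o=o or telemetry.observe();M=R.from_euler('xyz',o['orientation']).as_matrix()
    d=M.T@(np.array([tx,ty,tz])-o['eef_pos']);y=o['orientation'][2]
    dy=(np.degrees(yaw-y)+90)%180-90
    print('mm',(d*1000).round(1),'total shares',(d/.3).round(3),'rows',np.linalg.norm(d)/.05,'tool-z turn share',round(-dy/8,3))
E
python3 - <<'E'
from h import *
o=state();s=snap('wrist','w1.png')
for d in eyes.cut_out('wrist','slab')[:2]:
    print(d['confidence'],d['extent'])
    x,r=fit([(s,clean(d['region']),True)],.09,.05,0,.024,.473,-.341,[.3,.52,.8]);print(x,r)
    go(x[0],x[1],.107,x[2])
c=eyes.cut_out('wrist','case')
for d in c[:2]: print('case',d['confidence'],d['extent'])
E
```

```text
t 2.2 tcp [ 0.4739 -0.3412  0.2   ] rpy [1.7997e+02 1.0000e-02 2.9560e+01] F [-0.3  0.1  0.7] w 0.094
0.73 [229.6, 146.9, 286.3, 250.3]
[ 0.47234014 -0.3362116   0.52829959] 1.5389654369135521
mm [ 1.8 -5.5 93.3] total shares [ 0.006 -0.018  0.311] rows 1.8693132355875692 tool-z turn share -0.093
case 0.79 [0.3, 0.0, 121.3, 39.3]
```

View pics/w1.png

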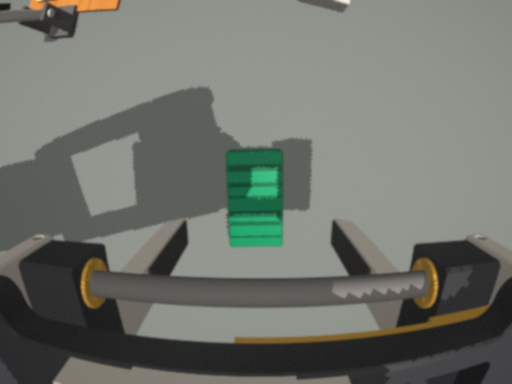

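The wrist view shows the slab at px (256,198), centred between the fingertips (187 and 333) and lined up with them. The real case's corner is at the top left. I go down and grip.

Call:
apply_moves:
  plan:
    - [[0.003,-0.01,0.15,0,0,-0.05,-1],[0,0,0.11,0,0,0,-1],[0,0,0.05,0,0,0,-1],[0,0,0,0,0,0,-0.2],[0,0,0,0,0,0,1]]

```text
time: 2.85
eef_pos: [0.4736, -0.3389, 0.1079]
orientation: [3.14, -0.001, 0.524]
force: [0.4, -0.1, 0.1]
gripper_width: 0.0814
```

Call:
apply_moves:
  plan:
    - [[0,0,0,0,0,0,1],[0,0,0,0,0,0,1],[0,0,0,0,0,0,1],[0,0,0,0,0,0,1],[0,0,0,0,0,0,1]]

```text
time: 3.35
eef_pos: [0.4734, -0.3377, 0.1075]
orientation: [3.141, -0.0, 0.526]
force: [-1.2, 1.8, 4.8]
gripper_width: 0.0498
```

Call:
apply_moves:
  plan:
    - [[0,0,-0.03,0,0,0,1],[0,0,-0.1,0,0,0,1],[0,0,-0.16,0,0,0,1],[0,0,-0.16,0,0,0,1],[0,0,-0.1,0,0,0,1]]

```text
time: 3.85
eef_pos: [0.4737, -0.3383, 0.2751]
orientation: [3.138, -0.001, 0.525]
force: [0.5, -1.1, -4.5]
gripper_width: 0.0498
```

```bash
python3 - <<'E'
from h import *
o=state();go(.545,-.09,.27,.42)
E
```

```text
t 3.85 tcp [ 0.4737 -0.3383  0.2751] rpy [ 1.7979e+02 -6.0000e-02  3.0110e+01] F [ 0.5 -1.1 -4.5] w 0.0498
mm [ 186.2 -179.     4.6] total shares [ 0.621 -0.597  0.015] rows 5.167307207903593 tool-z turn share 0.755
```

Call:
apply_moves:
  plan:
    - [[0.105,-0.1,0,0,0,0,1],[0.105,-0.1,0,0,0,0,1],[0.105,-0.1,0,0,0,0,1],[0.105,-0.1,0,0,0,0,1],[0.105,-0.1,0,0,0,0,1]]

```text
time: 4.35
eef_pos: [0.5335, -0.1271, 0.2707]
orientation: [-3.14, 0.001, 0.525]
force: [1.6, 0.1, -5.1]
gripper_width: 0.0497
```

Call:
apply_moves:
  plan:
    - [[0.095,-0.1,0,0,0,0,1],[0,0,0,0,0,0.75,1],[0,0,0,0,0,0,1],[0,0,0,0,0,0,1],[0,0,0,0,0,0,1]]

```text
time: 4.85
eef_pos: [0.5434, -0.0896, 0.2713]
orientation: [-3.141, 0.001, 0.421]
force: [0.9, -0.7, -5.5]
gripper_width: 0.0497
```

```bash
python3 - <<'E'
from h import *
o=state();s=snap('wrist','w2.png')
for t in('case','slab','clamp','vise'):
  for d in eyes.cut_out('wrist',t)[:2]: print(t,d['confidence'],d['extent'])
E
```

```text
t 4.85 tcp [ 0.5434 -0.0896  0.2713] rpy [-1.7997e+02  5.0000e-02  2.4100e+01] F [ 0.9 -0.7 -5.5] w 0.0497
case 0.85 [180.0, 11.1, 299.1, 219.2]
slab 0.97 [217.3, 160.7, 307.1, 279.5]
clamp 0.56 [205.8, 196.5, 218.9, 222.8]
vise 0.55 [205.1, 39.2, 282.6, 53.2]
```

View pics/w2.png

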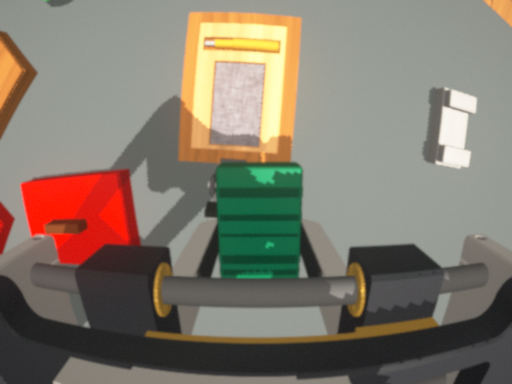

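The wrist view shows the case's plate with corners at about (189,12), (301,17), (296,163) and (179,160). The pin vise is at (242,45) and the recess at (238,104). The held slab is at (260,220) and square in the grip. I fit the case from its colour outline.

```bash
cat >> h.py <<'E'
def casemask(s,x0,y0,x1,y1):
    h=cv2.cvtColor(s['frame'],cv2.COLOR_RGB2HSV);m=(h[...,0]>6)&(h[...,0]<30)&(h[...,1]>90)
    k=np.zeros_like(m);k[y0:y1,x0:x1]=1;m=cv2.morphologyEx((m&k).astype(np.uint8),cv2.MORPH_OPEN,np.ones((3,3)));return clean(m)
E
python3 - <<'E'
from h import *
o=state();s=snap('wrist')
m=casemask(s,160,0,310,172)
v,u=np.nonzero(m);print(u.min(),u.max(),v.min(),v.max(),m.sum())
x,r=fit([(s,m,True)],.184,.134,0,.006,.63,-.03,[.2,.4]);print('wrist case',x,r)
for c in((189,12),(301,17),(296,163),(179,160)): print(hit(s,*c,.006,True).round(4))
A={n:snap(n) for n in('scene','side')}
w=[(s,m,True)]
for n,b in(('scene',(160,150,236,222)),('side',(205,155,274,195))):
    mm=casemask(A[n],b[0],b[1],b[2],b[3]); w.append((A[n],mm,False))
    v,u=np.nonzero(mm);print(n,u.min(),u.max(),v.min(),v.max())
    print(n,fit([w[-1]],.184,.134,0,.006,.63,-.03,[.2,.4]))
print('all',fit(w,.184,.134,0,.006,.63,-.03,[.2,.4]))
ax=x
d=eyes.cut_out('wrist','slab')
E
```

```text
t 5.1 tcp [ 0.5437 -0.0895  0.2717] rpy [180.     0.    24.06] F [-0.8 -0.1 -5.1] w 0.0502
178 300 12 163 9376
wrist case [ 0.63864975 -0.01834156  0.34690249] 1.7578685733915678
[0.7024 0.075  0.006 ]
[ 0.7483 -0.0513  0.006 ]
[ 0.5832 -0.1183  0.006 ]
[0.5303 0.011  0.006 ]
scene 167 231 161 217
scene (array([ 0.64009336, -0.02250514,  0.34964356]), np.float64(0.8485680250577857))
side 214 272 159 190
side (array([ 0.64090121, -0.01950645,  0.38254547]), np.float64(2.1627789385562903))
all (array([ 0.63886813, -0.0186933 ,  0.3478952 ]), np.float64(1.80534401910411))
```

```bash
python3 - <<'E'
from h import *
o=state();s=snap('wrist')
def rect(s,m,z,f):
    v,u=np.nonzero(m^cv2.erode(m.astype(np.uint8),np.ones((3,3))).astype(bool));P=np.array([hit(s,a,b,z,f)[:2] for a,b in zip(u,v)])
    h=cv2.convexHull((P*1000).astype(np.float32));c,wh,a=cv2.minAreaRect(h);print(np.round(c,1),np.round(wh,1),round(a,2))
rect(s,casemask(s,160,0,310,172),.006,True)
A=snap('scene');rect(A,casemask(A,160,150,236,222),.006,False)
for d in eyes.cut_out('wrist','vise')[:1]:
    v,u=np.nonzero(d['region']);p=hit(s,u.mean(),v.mean(),.015,True);print('vise',p,'len',hit(s,u.min(),v[u==u.min()].mean(),.013,True),hit(s,u.max(),v[u==u.max()].mean(),.013,True))
M=R.from_euler('xyz',o['orientation']).as_matrix()
d=eyes.cut_out('wrist','slab')[0];print(d['extent'])
g=cv2.cvtColor(s['frame'],cv2.COLOR_RGB2HSV);m=clean((g[...,0]>60)&(g[...,0]<90)&(g[...,1]>120)&(np.arange(384)[:,None]<275)&(np.arange(384)[:,None]>150))
for name,m in(('net',d['region']),('hsv',m)):
  v,u=np.nonzero(m);top=v.min();print(name,u.min(),u.max(),v.min(),v.max())
  for uu in(235,260,285):
    vv=v[u==uu].min(); print((M.T@(hit(s,uu,vv,o['eef_pos'][2]-.083,True)-o['eef_pos'])*1000).round(1))
  for side in(u[v==215].min(),u[v==215].max()): print('side',(M.T@(hit(s,side,215,o['eef_pos'][2]-.083,True)-o['eef_pos'])*1000).round(1))
E
```

```text
t 5.3 tcp [ 0.5438 -0.089   0.2718] rpy [180.    -0.    24.09] F [-0.3  0.1 -5.3] w 0.0494
[638.1 -19.6] [184.8 135.1] 19.93
[640.1 -20.6] [185.4 136.2] 19.78
vise [ 0.68508704 -0.00853901  0.015     ] len [0.6700863  0.03429632 0.013     ] [ 0.69859588 -0.04091957  0.013     ]
[219.6, 161.7, 304.4, 278.4]
net 216 302 162 277
[ 46.8 -14.8  83. ]
[47.3 -0.9 83. ]
[46.8 13.  83. ]
side [ 16.5 -25.9  83. ]
side [16.5 22.4 83. ]
hsv 216 301 166 274
[ 45.1 -14.8  83. ]
[45.  -0.9 83. ]
[45.1 13.1 83. ]
side [ 16.5 -25.9  83. ]
side [16.5 22.4 83. ]
```

Case centre is about (0.6395, -0.021) with yaw 19.9°, and both cameras agree to about 2 mm. I move over the recess and take one check.

Call:
apply_moves:
  plan:
    - [[0.105,-0.027,0,0,0,0,1],[0.105,-0.027,0.05,0,0,0,1],[0.104,-0.028,0.1,0,0,0,1],[0,0,0.08,0,0,0.53,1],[0,0,0,0,0,0,1]]

```text
time: 6.0
eef_pos: [0.6171, -0.0266, 0.1976]
orientation: [-3.136, 0.009, 0.348]
force: [-1.3, 0.1, -5.8]
gripper_width: 0.05
```

```bash
python3 - <<'E'
from h import *
o=state();go(.6198,-.0281,.1145,.347)
a=snap('scene')['frame'][110:230,150:260];b=snap('side')['frame'][100:220,190:310]
w=snap('wrist')['frame']
a=cv2.resize(a,None,fx=2.4,fy=2.4,interpolation=3)[:288,:264];b=cv2.resize(b,(288,288),interpolation=3)
cv2.imwrite('pics/c1.png',np.hstack([a,b])[...,::-1])
E
```

```text
t 6.0 tcp [ 0.6171 -0.0266  0.1976] rpy [-179.71    0.53   19.96] F [-1.3  0.1 -5.8] w 0.05
mm [ 2.8  2.8 83.1] total shares [0.009 0.009 0.277] rows 1.6641431859060725 tool-z turn share 0.01
```

View pics/c1.png

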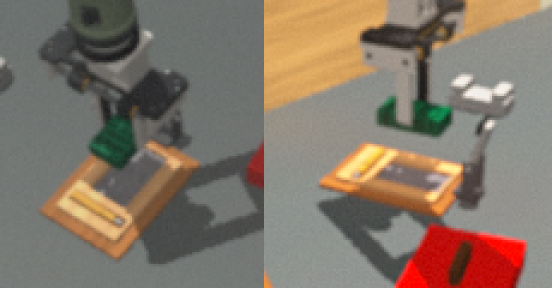

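The slab hangs above the recess, clear of the leaning clamp. I descend in stages.

Call:
apply_moves:
  plan:
    - [[0,0,0.1,0,0,0,1],[0,0,0.1,0,0,0,1],[0,0,0,0,0,0,1],[0,0,0,0,0,0,1],[0,0,0,0,0,0,1]]

```text
time: 6.65
eef_pos: [0.6217, -0.0285, 0.1459]
orientation: [3.139, -0.005, 0.347]
force: [0.8, 0.1, -4.7]
gripper_width: 0.0494
```

```bash
python3 - <<'E'
from h import *
o=state();go(.6198,-.0281,.1145,.347)
s=snap('wrist')
h=cv2.cvtColor(s['frame'],cv2.COLOR_RGB2HSV);w=s['frame'][60:330,130:390]
cv2.imwrite('pics/w3.png',cv2.resize(w,None,fx=2,fy=2)[...,::-1])
E
```

```text
t 6.65 tcp [ 0.6217 -0.0285  0.1459] rpy [179.84  -0.28  19.86] F [ 0.8  0.1 -4.7] w 0.0494
mm [-1.8 -1.1 31.4] total shares [-0.006 -0.004  0.105] rows 0.6292134523037453 tool-z turn share -0.003
```

View pics/w3.png

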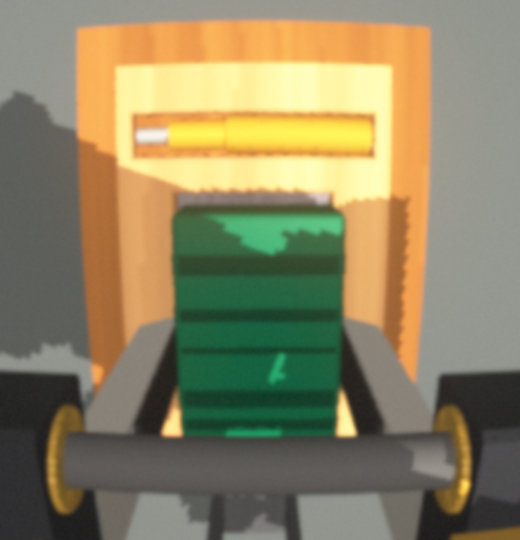

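The view is well aligned: the recess centre column is about 255 and the slab's is 258. I lower it gently.

Call:
apply_moves:
  plan:
    - [[-0.004,-0.002,0.03,0,0,0,1],[0,0,0.03,0,0,0,1],[0,0,0.02,0,0,0,1],[0,0,0.012,0,0,0,1],[0,0,0.008,0,0,0,1]]

```text
time: 7.2
eef_pos: [0.6178, -0.0276, 0.1135]
orientation: [-3.14, 0.003, 0.347]
force: [-7.5, 0.8, 14.6]
gripper_width: 0.0498
```

Call:
apply_moves:
  plan:
    - [[0,0,0.004,0,0,0,1],[0,0,0,0,0,0,1],[0,0,0,0,0,0,1],[0,0,0,0,0,0,1],[0,0,0,0,0,0,1]]

```text
time: 7.7
eef_pos: [0.6184, -0.0276, 0.1135]
orientation: [-3.141, 0.001, 0.347]
force: [-5.1, 0.6, 6.8]
gripper_width: 0.0496
```

```bash
python3 - <<'E'
from h import *
o=state();go(.6198,-.0281,.1145,.347)
E
```

```text
t 7.7 tcp [ 0.6184 -0.0276  0.1135] rpy [-1.7997e+02  5.0000e-02  1.9880e+01] F [-5.1  0.6  6.8] w 0.0496
mm [ 1.2  0.9 -1. ] total shares [ 0.004  0.003 -0.003] rows 0.035864326322261844 tool-z turn share 0.0
```

It touches at the expected height (TCP z 0.1135), so the slab is on the floor. I open and lift.

Call:
apply_moves:
  plan:
    - [[0,0,0,0,0,0,0.3],[0,0,0,0,0,0,-0.2],[0,0,0,0,0,0,-1],[0,0,0,0,0,0,-1],[0,0,0,0,0,0,-1]]

```text
time: 8.2
eef_pos: [0.6188, -0.0279, 0.1117]
orientation: [3.141, -0.001, 0.347]
force: [0.2, 0.2, -0.8]
gripper_width: 0.0768
```

Call:
apply_moves:
  plan:
    - [[0,0,-0.05,0,0,0,-1],[0,0,-0.12,0,0,0,-1],[0,0,-0.16,0,0,0,-1],[0,0,-0.16,0,0,0,-1],[0,0,-0.1,0,0,0,-1]]

```text
time: 8.7
eef_pos: [0.6198, -0.0279, 0.2946]
orientation: [3.138, -0.007, 0.347]
force: [0.4, 0.0, 0.5]
gripper_width: 0.0939
```

Call:
apply_moves:
  plan:
    - [[-0.16,0,0,0,0,0,-1],[-0.1,0,0,0,0,0,-1],[0,0,0,0,0,0,-1],[0,0,0,0,0,0,-1],[0,0,0,0,0,0,-1]]

```text
time: 9.2
eef_pos: [0.546, -0.0542, 0.2894]
orientation: [3.141, -0.002, 0.347]
force: [0.4, 0.4, 0.9]
gripper_width: 0.0939
```

```bash
cat >> h.py <<'E'
def rect(s,m,z,f):
    v,u=np.nonzero(m^cv2.erode(m.astype(np.uint8),np.ones((3,3))).astype(bool));P=np.array([hit(s,a,b,z,f)[:2] for a,b in zip(u,v)])
    c,wh,a=cv2.minAreaRect(cv2.convexHull((P*1000).astype(np.float32)));print(np.round(c,1),np.round(wh,1),round(a,2));return np.array(c)
E
python3 - <<'E'
from h import *
o=state();s=snap('wrist','w4.png')
d=eyes.cut_out('wrist','slab')[0];print(d['confidence'],d['extent']);m=clean(d['region'])
b=rect(s,m,.03,True)
x,r=fit([(s,m,True)],.09,.05,.013,.03,.62,-.03,[.347]);print('slab fit',x,r)
k=eyes.cut_out('wrist','case')[0];print(k['extent']);c=cv2.resize(s['frame'],None,fx=1.4,fy=1.4)
cv2.imwrite('pics/w4.png',c[...,::-1])
l,t,rr,bb=[int(q) for q in k['extent']];m2=casemask(s,max(l-8,0),max(t-8,0),rr+8,bb+3);a=rect(s,m2,.006,True)
D=x[:2]*1000-a;cc,ss=np.cos(.347),np.sin(.347);print('rel to case',cc*D[0]+ss*D[1],-ss*D[0]+cc*D[1])
E
```

```text
t 9.2 tcp [ 0.546  -0.0542  0.2894] rpy [ 1.7995e+02 -1.0000e-01  1.9870e+01] F [0.4 0.4 0.9] w 0.0939
0.9 [239.4, 79.1, 283.3, 160.2]
[617.4 -26.1] [88.8 49.9] 20.08
slab fit [ 0.61715708 -0.02614092  0.34953296] 1.3877239561460604
[208.0, 30.3, 315.0, 238.1]
[638.1 -19.6] [184.8 135.2] 19.94
rel to case -21.93409176015882 0.98128326705781
```

View pics/w4.png

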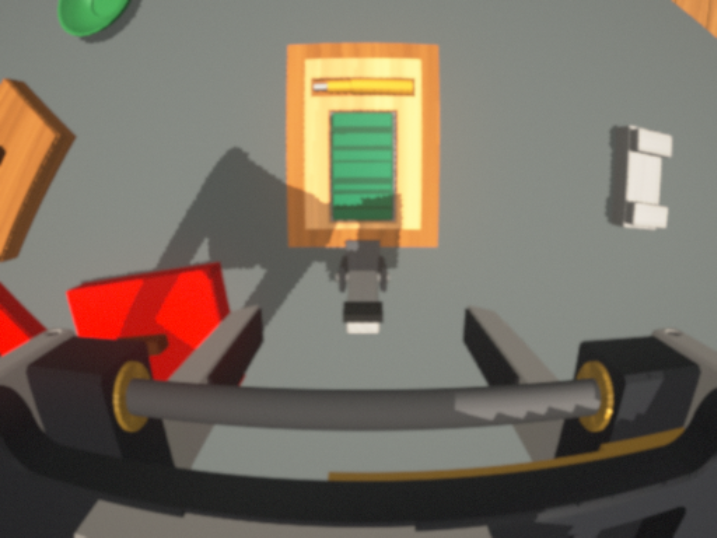

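The slab lies in the recess, 1 mm off centre, and the vise is still in its slot. The clamp is leaning out, and the wooden cover is at the left edge of the picture. Next I go over the wooden cover.

Call:
apply_moves:
  plan:
    - [[0.0385,-0.148,0,0,0,0,-1],[0.0385,-0.148,0,0,0,0,-1],[0.0385,-0.148,0,0,0,0,-1],[0.0385,-0.148,0,0,0,0,-1],[0.0385,-0.148,0,0,0,0,-1]]

```text
time: 9.85
eef_pos: [0.524, 0.1763, 0.2885]
orientation: [3.142, -0.0, 0.347]
force: [0.8, 0.3, 0.1]
gripper_width: 0.0941
```

Call:
apply_moves:
  plan:
    - [[0.0385,-0.148,0,0,0,0,-1],[0.0385,-0.148,0,0,0,0,-1],[0.0385,-0.148,0,0,0,0,-1],[0.0385,-0.148,0,0,0,0,-1],[0,0,0,0,0,0.18,-1]]

```text
time: 10.35
eef_pos: [0.5058, 0.3625, 0.288]
orientation: [-3.139, -0.0, 0.328]
force: [-0.1, 0.0, -1.4]
gripper_width: 0.094
```

Call:
apply_moves:
  plan:
    - [[0,0,0,0,0,1,-1],[0,0,0,0,0,1,-1],[0,0,0,0,0,1,-1],[0,0,0,0,0,1,-1],[0,0,0,0,0,1,-1]]

```text
time: 10.85
eef_pos: [0.5075, 0.3563, 0.2881]
orientation: [3.141, 0.0, -0.383]
force: [0.8, 0.3, -0.0]
gripper_width: 0.0941
```

```bash
python3 - <<'E'
from h import *
o=state();s=snap('wrist','w5.png')
for d in eyes.cut_out('wrist','lid')[:4]:
    m=clean(d['region']);col=s['frame'][m].mean(0).round();print(round(d['confidence'],2),d['extent'],col)
    if col[1]>60:
        rect(s,m,.036,True)
        x,r=fit([(s,m,True)],.17,.12,0,.036,.508,.357,[-.375],lambda x,y,a:box(x,y,a,.06,.014,.05,.06));print(x,r);go(x[0],x[1],.137,x[2])
A={n:snap(n) for n in('scene','side')}
E
```

```text
t 10.85 tcp [0.5075 0.3563 0.2881] rpy [ 1.7995e+02  1.0000e-02 -2.1950e+01] F [ 0.8  0.3 -0. ] w 0.0941
0.95 [381.5, 120.2, 502.1, 246.4] [223.  33.  18.]
0.88 [136.9, 309.4, 224.8, 340.9] [169.  26.  18.]
0.74 [291.2, 272.6, 376.5, 337.3] [179.  28.  21.]
0.69 [207.2, 112.9, 309.0, 254.1] [203. 131.  66.]
[507.3 358.9] [119.6 168.3] 68.47
[ 0.50661252  0.3588792  -0.37649123] 1.4776198930172837
mm [ -1.7  -2.1 151.2] total shares [-0.006 -0.007  0.504] rows 3.0242706286911325 tool-z turn share -0.004
```

View pics/w5.png

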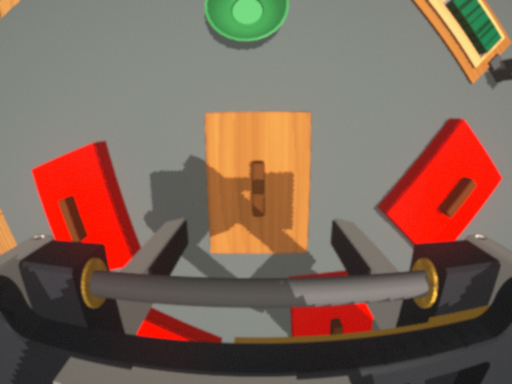

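The wooden cover is centred under the gripper at px (258,183), with its bar lined up along the tool's x. The red ones stand apart from it. I descend and grip the bar.

Call:
apply_moves:
  plan:
    - [[-0.002,0,0.16,0,0,-0.05,-1],[0,0,0.16,0,0,0,-1],[0,0,0.12,0,0,0,-1],[0,0,0.06,0,0,0,-1],[0,0,0,0,0,0,0]]

```text
time: 11.55
eef_pos: [0.5056, 0.3564, 0.136]
orientation: [3.139, 0.003, -0.368]
force: [-0.2, 0.7, 0.4]
gripper_width: 0.0891
```

Call:
apply_moves:
  plan:
    - [[0,0,0,0,0,0,1],[0,0,0,0,0,0,1],[0,0,0,0,0,0,1],[0,0,0,0,0,0,1],[0,0,0,0,0,0,1]]

```text
time: 12.05
eef_pos: [0.5066, 0.3572, 0.139]
orientation: [-3.141, -0.0, -0.369]
force: [-0.2, 0.9, -0.1]
gripper_width: 0.0493
```

Call:
apply_moves:
  plan:
    - [[0,0,0,0,0,0,1],[0,0,0,0,0,0,1],[0,0,0,0,0,0,1],[0,0,0,0,0,0,1],[0,0,0,0,0,0,1]]

```text
time: 12.55
eef_pos: [0.5065, 0.3572, 0.1385]
orientation: [-3.141, 0.0, -0.37]
force: [0.7, 0.7, 0.1]
gripper_width: 0.0136
```

```bash
python3 - <<'E'
from h import *
o=state()
E
```

```text
t 12.55 tcp [0.5065 0.3572 0.1385] rpy [-179.99    0.    -21.19] F [0.7 0.7 0.1] w 0.0136
```

Call:
apply_moves:
  plan:
    - [[0,0,-0.03,0,0,0,1],[0,0,-0.1,0,0,0,1],[0,0,-0.16,0,0,0,1],[0,0,-0.16,0,0,0,1],[0,0,-0.1,0,0,0,1]]

```text
time: 13.05
eef_pos: [0.5072, 0.3575, 0.3079]
orientation: [-3.138, -0.003, -0.369]
force: [1.2, 0.3, -3.4]
gripper_width: 0.0138
```

Call:
apply_moves:
  plan:
    - [[0,0,0,0,0,-0.9,1],[0,0,0,0,0,-0.9,1],[0,0,0,0,0,-0.9,1],[0,0,0,0,0,-0.9,1],[0,0,0,0,0,-0.9,1]]

```text
time: 13.55
eef_pos: [0.5059, 0.3568, 0.303]
orientation: [3.141, 0.002, 0.264]
force: [0.0, 1.2, -2.7]
gripper_width: 0.0135
```

Call:
apply_moves:
  plan:
    - [[0,0,0,0,0,-0.64,1],[0,0,0,0,0,0,1],[0,0,0,0,0,0,1],[0,0,0,0,0,0,1],[0,0,0,0,0,0,1]]

```text
time: 14.05
eef_pos: [0.5064, 0.3571, 0.3035]
orientation: [3.142, 0.0, 0.347]
force: [-0.1, 0.2, -3.6]
gripper_width: 0.0137
```

```bash
python3 - <<'E'
from h import *
o=state();go(.6397,-.0214,.3,.347)
s=snap('wrist');M=R.from_euler('xyz',o['orientation']).as_matrix()
for d in eyes.cut_out('wrist','lid')[:4]:
    m=clean(d['region']);col=s['frame'][m].mean(0).round();print(round(d['confidence'],2),d['extent'],col)
    if col[1]>60:
        dz=o['eef_pos'][2]-.1385
        m[262:]=0
        v,u=np.nonzero(m);print(u.min(),u.max(),v.min(),v.max())
        f=lambda uu,vv:(M.T@(hit(s,uu,vv,dz+.036,True)-o['eef_pos'])*1000).round(1)
        for uu in np.linspace(u.min()+15,u.max()-15,4).astype(int): print('far',f(uu,v[u==uu].min()))
        for vv in np.linspace(v.min()+15,240,4).astype(int): print('L',f(u[v==vv].min(),vv),'R',f(u[v==vv].max(),vv))
E
```

```text
t 14.05 tcp [0.5064 0.3571 0.3035] rpy [1.80e+02 2.00e-02 1.99e+01] F [-0.1  0.2 -3.6] w 0.0137
mm [ -3.5 401.2   3.5] total shares [-0.012  1.337  0.012] rows 8.02553271211727 tool-z turn share 0.002
0.92 [165.1, 99.4, 353.5, 331.2] [194. 128.  66.]
165 353 97 261
far [ 85.3 -50.8 102.5]
far [ 85.3 -17.9 102.5]
far [ 85.3  14.5 102.5]
far [ 84.7  47.9 102.5]
L [ 77.6 -60.1 102.5] R [ 77.6  57.3 102.5]
L [ 50.7 -60.2 102.5] R [ 50.7  58.1 102.5]
L [ 22.4 -60.5 102.5] R [ 22.4  57.7 102.5]
L [ -7.9 -61.  102.5] R [ -7.9  57.4 102.5]
0.76 [16.9, 177.7, 125.3, 296.3] [218.  32.  17.]
0.66 [376.5, 252.1, 436.6, 333.8] [215.  40.  19.]
0.64 [46.1, 13.0, 168.4, 157.4] [236.  36.  17.]
```

The cover hangs level and centred in the grip. I carry it over the case.

Call:
apply_moves:
  plan:
    - [[-0.002,0.148,0,0,0,0,1],[-0.002,0.148,0,0,0,0,1],[-0.002,0.148,0,0,0,0,1],[-0.002,0.148,0,0,0,0,1],[-0.002,0.148,0,0,0,0,1]]

```text
time: 14.65
eef_pos: [0.5797, 0.1458, 0.3038]
orientation: [3.142, -0.001, 0.348]
force: [-0.3, -0.2, -4.3]
gripper_width: 0.0137
```

Call:
apply_moves:
  plan:
    - [[-0.002,0.148,0,0,0,0,1],[0,0.148,0,0,0,0,1],[0,0.148,0,0,0,0,1],[0,0.153,0,0,0,0,1],[0,0,0,0,0,0,1]]

```text
time: 15.15
eef_pos: [0.6415, -0.0274, 0.3036]
orientation: [3.138, -0.0, 0.341]
force: [-0.3, 1.1, -4.0]
gripper_width: 0.0137
```

Call:
apply_moves:
  plan:
    - [[0,0,0.1,0,0,0,1],[0,0,0.1,0,0,0,1],[0,0,0.1,0,0,0,1],[0,0,0,0,0,0,1],[0,0,0,0,0,0,1]]

```text
time: 15.65
eef_pos: [0.6396, -0.0206, 0.2133]
orientation: [-3.141, 0.001, 0.348]
force: [0.5, -0.9, -2.0]
gripper_width: 0.0139
```

```bash
python3 - <<'E'
from h import *
o=state();go(.6397,-.0214,.145,.347)
s=snap('side')['frame'][100:220,190:310];w=snap('wrist')['frame'][:300,110:400]
cv2.imwrite('pics/c2.png',np.hstack([cv2.resize(s,(300,300),interpolation=3),w])[...,::-1])
E
```

```text
t 15.65 tcp [ 0.6396 -0.0206  0.2133] rpy [-1.7995e+02  7.0000e-02  1.9960e+01] F [ 0.5 -0.9 -2. ] w 0.0139
mm [-0.1  0.8 68.3] total shares [-0.     0.003  0.228] rows 1.3665939348875882 tool-z turn share 0.01
```

View pics/c2.png

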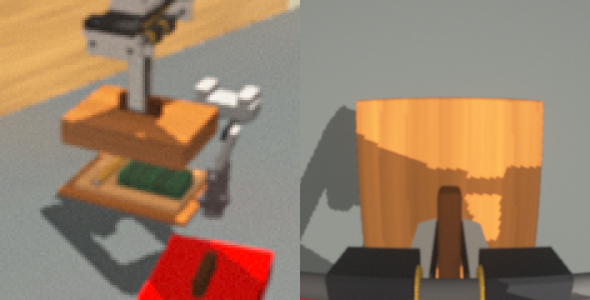

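The cover hangs level above the insert, clear of the clamp, with the slab in place below. I lower it.

Call:
apply_moves:
  plan:
    - [[0,0.002,0.06,0,0,0,1],[0,0,0.06,0,0,0,1],[0,0,0.05,0,0,0,1],[0,0,0.02,0,0,0,1],[0,0,0,0,0,0,1]]

```text
time: 16.25
eef_pos: [0.6399, -0.0216, 0.1562]
orientation: [-3.141, 0.001, 0.348]
force: [0.0, 0.6, -4.0]
gripper_width: 0.0137
```

Call:
apply_moves:
  plan:
    - [[0,0,0.01,0,0,0,1],[0,0,0.01,0,0,0,1],[0,0,0.01,0,0,0,1],[0,0,0.008,0,0,0,1],[0,0,0,0,0,0,1]]

```text
time: 16.75
eef_pos: [0.6399, -0.0217, 0.1447]
orientation: [-3.141, 0.001, 0.348]
force: [0.0, 0.3, -4.0]
gripper_width: 0.0135
```

```bash
python3 - <<'E'
from h import *
o=state();go(.6397,-.0214,.1445,.347)
E
```

```text
t 16.75 tcp [ 0.6399 -0.0217  0.1447] rpy [-1.7998e+02  4.0000e-02  1.9940e+01] F [ 0.   0.3 -4. ] w 0.0135
mm [-0.1 -0.3  0.2] total shares [-0.    -0.001  0.001] rows 0.0075099994375012954 tool-z turn share 0.008
```

It passed the insert freely. I touch down and then release.

Call:
apply_moves:
  plan:
    - [[0,0,0.004,0,0,0,1],[0,0,0,0,0,0,1],[0,0,0,0,0,0,0.6],[0,0,0,0,0,0,-0.3],[0,0,0,0,0,0,-0.5]]

```text
time: 17.25
eef_pos: [0.6407, -0.0218, 0.1445]
orientation: [3.141, -0.001, 0.348]
force: [0.6, -0.5, -0.1]
gripper_width: 0.031
```

Call:
apply_moves:
  plan:
    - [[0,0,0,0,0,0,-0.5],[0,0,0,0,0,0,-0.5],[0,0,-0.05,0,0,0,-0.5],[0,0,-0.12,0,0,0,-0.5],[0,0,-0.16,0,0,0,-0.5]]

```text
time: 17.75
eef_pos: [0.6385, -0.0215, 0.242]
orientation: [-3.139, 0.005, 0.348]
force: [0.9, -0.1, 0.8]
gripper_width: 0.0693
```

Call:
apply_moves:
  plan:
    - [[0,0,-0.15,0,0,0,-0.5],[-0.16,0,0,0,0,0,-0.5],[-0.16,0,0,0,0,0,-0.5],[0,0,0,0,0,0,1],[0,0,0,0,0,0,1]]

```text
time: 18.25
eef_pos: [0.5493, -0.0547, 0.289]
orientation: [3.141, -0.002, 0.347]
force: [0.4, 0.4, 0.3]
gripper_width: 0.058
```

```bash
python3 - <<'E'
from h import *
o=state();s=snap('wrist')
for d in eyes.cut_out('wrist','lid')[:4]:
    m=clean(d['region']);col=s['frame'][m].mean(0).round()
    if col[1]>60: print(d['extent']);rect(s,m,.042,True)
for t in('clamp',):
  for d in eyes.cut_out('wrist',t)[:2]: print(t,d['confidence'],d['extent'])
b=snap('side')['frame'][100:220,190:310];w=s['frame'][:330,110:400]
cv2.imwrite('pics/c3.png',np.hstack([cv2.resize(b,(330,330),interpolation=3),w])[...,::-1])
E
```

```text
t 18.25 tcp [ 0.5493 -0.0547  0.289 ] rpy [ 1.7996e+02 -9.0000e-02  1.9880e+01] F [0.4 0.4 0.3] w 0.058
[206.0, 29.7, 314.5, 176.8]
[640.2 -20.6] [167.8 119.4] 19.87
[39.8, 2.3, 91.2, 29.3]
[684.  277.3] [39.3 99.4] 4.08
clamp 0.56 [244.4, 197.2, 274.9, 245.2]
clamp 0.22 [206.5, 33.7, 309.9, 244.8]
```

View pics/c3.png

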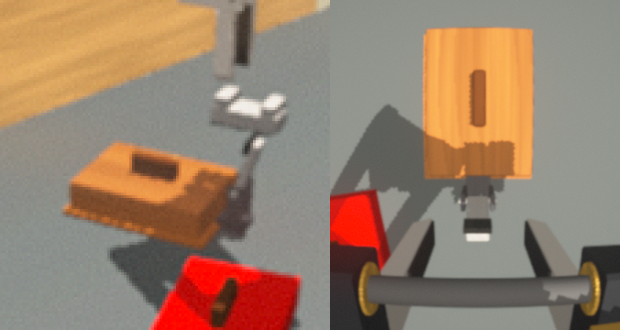

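The cover is seated, with its centre within 1 mm and its angle matching the case. Now I close the fingers, go behind (outside) the clamp arm and sweep it over.

Call:
apply_moves:
  plan:
    - [[-0.14,0,0,0,0,0,1],[-0.14,0,0,0,0,0,1],[0,0,0,0,0,0,1],[0,0,0.16,0,0,0,1],[0,0,0.16,0,0,0,1]]

```text
time: 18.95
eef_pos: [0.4744, -0.0839, 0.1935]
orientation: [3.136, -0.007, 0.348]
force: [-0.2, -0.1, -0.5]
gripper_width: 0.0026
```

Call:
apply_moves:
  plan:
    - [[0,0,0,0,0,0,1],[0.05,0,0,0,0,0,1],[0.05,0,0,0,0,0,1],[0.05,0,0,0,0,0,1],[0.05,0,0,0,0,0,1]]

```text
time: 19.45
eef_pos: [0.5298, -0.0627, 0.1947]
orientation: [3.14, -0.001, 0.349]
force: [-1.5, -0.9, 1.0]
gripper_width: 0.0006
```

```bash
cat > q.py <<'E'
from h import *
o=state();p=o['eef_pos'][:2]-[.5372,-.0585];c,s=np.cos(.347),np.sin(.347);print('rel pivot mm',(c*p[0]+s*p[1])*1000,(-s*p[0]+c*p[1])*1000,'tip h',o['eef_pos'][2]*1000-97-53)
E
python3 q.py
```

```text
t 19.45 tcp [ 0.5298 -0.0627  0.1947] rpy [ 1.7989e+02 -8.0000e-02  1.9990e+01] F [-1.5 -0.9  1. ] w 0.0006
rel pivot mm -8.371283329586822 -1.4509241636298593 tip h 44.661539774567075
```

Contact at about 1.8 N means the arm is moving over. I continue and then press it down.

Call:
apply_moves:
  plan:
    - [[0.04,0,0,0,0,0,1],[0.04,0,0,0,0,0,1],[0.04,0,0,0,0,0,1],[0.03,0,0.01,0,0,0,1],[0.02,0,0.02,0,0,0,1]]

```text
time: 19.95
eef_pos: [0.5768, -0.045, 0.1835]
orientation: [3.141, -0.002, 0.348]
force: [-1.4, -1.2, -0.1]
gripper_width: 0.0004
```

```bash
python3 q.py
```

```text
t 19.95 tcp [ 0.5768 -0.045   0.1835] rpy [ 1.7994e+02 -1.1000e-01  1.9960e+01] F [-1.4 -1.2 -0.1] w 0.0004
rel pivot mm 41.779991130460516 -0.7776062300233217 tip h 33.48779942579117
```

Call:
apply_moves:
  plan:
    - [[0,0,0.03,0,0,0,1],[0,0,0.03,0,0,0,1],[0,0,0.02,0,0,0,1],[0,0,0.012,0,0,0,1],[0,0,0,0,0,0,1]]

```text
time: 20.45
eef_pos: [0.5749, -0.0452, 0.1555]
orientation: [-3.141, 0.001, 0.348]
force: [-1.0, 1.5, 3.1]
gripper_width: 0.0005
```

Call:
apply_moves:
  plan:
    - [[0,0,0.006,0,0,0,1],[0,0,0.004,0,0,0,1],[0,0,0,0,0,0,1],[0,0,0,0,0,0,1],[0,0,0,0,0,0,1]]

```text
time: 20.95
eef_pos: [0.575, -0.0452, 0.1553]
orientation: [-3.141, 0.001, 0.348]
force: [-7.7, 2.0, 18.6]
gripper_width: 0.0006
```

```bash
python3 q.py
```

```text
t 20.95 tcp [ 0.575  -0.0452  0.1553] rpy [-1.7998e+02  5.0000e-02  1.9940e+01] F [-7.7  2.  18.6] w 0.0006
rel pivot mm 40.04782060664662 -0.38459376760600733 tip h 5.343459929133559
```

The fingertips stop at 5.3 mm above the hinge, which is the arm's level outer face, and press with 19 N. So the pad is resting on the cover. I lift clear and check.

Call:
apply_moves:
  plan:
    - [[0,0,-0.04,0,0,0,1],[0,0,-0.1,0,0,0,1],[0,0,-0.16,0,0,0,1],[0,0,-0.16,0,0,0,1],[-0.15,0,0,0,0,0,1]]

```text
time: 21.45
eef_pos: [0.5396, -0.0615, 0.2996]
orientation: [3.13, -0.017, 0.351]
force: [-0.6, -1.8, 0.5]
gripper_width: 0.0003
```

Call:
apply_moves:
  plan:
    - [[-0.1,0,0,0,0,0,1],[0,0,0,0,0,0,1],[0,0,0,0,0,0,1],[0,0,0,0,0,0,1],[0,0,0,0,0,0,1]]

```text
time: 21.95
eef_pos: [0.5055, -0.0707, 0.2901]
orientation: [-3.141, -0.0, 0.349]
force: [-0.0, -0.5, -0.5]
gripper_width: 0.0006
```

```bash
python3 - <<'E'
from h import *
o=state();s=snap('wrist')
for d in eyes.cut_out('wrist','lid')[:3]:
    m=clean(d['region']);
    if s['frame'][m].mean(0)[1]>60: print(d['extent']);rect(s,m,.042,True)
b=snap('side')['frame'][100:220,190:310];w=s['frame'][:330,110:400]
cv2.imwrite('pics/c4.png',np.hstack([cv2.resize(b,(330,330),interpolation=3),w])[...,::-1])
E
```

```text
t 21.95 tcp [ 0.5055 -0.0707  0.2901] rpy [-179.99   -0.     19.97] F [-0.  -0.5 -0.5] w 0.0006
[204.2, 1.9, 314.8, 136.7]
[635.2 -21.5] [159.7 120.6] 19.99
```

View pics/c4.png

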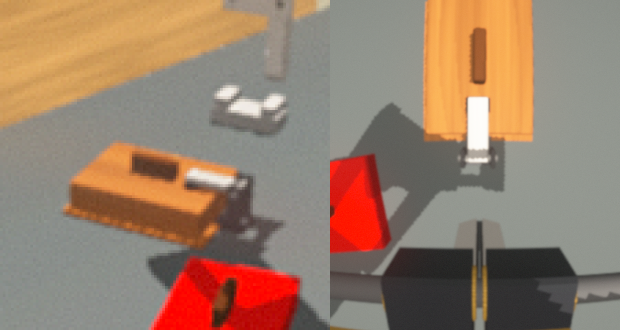

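The clamp lies level on the seated cover. The cover's far edge is cut off by the wrist picture, which explains its shorter measured length. The robot touches nothing.

```bash
python3 -c "
from workcell import job
print(job.hand_in())"
```

```text
the job is handed in; nothing more can be done
None
```

I put the slab in the large recess, set the wooden cover over the insert, swung the clamp down onto it, and handed the job in at about 22 s. The hand-in gave no verdict.

**Last checks:**
- **Slab:** it touched down at the expected height. Before I covered it, the wrist camera put it about 1 mm off the recess centre, with the angle within 0.3° of the case. I could not check it again once it was under the cover.
- **Cover:** after release and before the clamp, it measured within about 1–2 mm of the case centre, at a matching angle (19.9°). The last wrist measurement disagreed: 160 mm long, with the centre about 5 mm off. The cover's far edge is cut off in that picture, which explains it; the cover's width and angle still agreed.
- **Clamp:** the fingertips stopped level with the arm's outer face, pressing with 19 N. The last picture shows the arm lying flat on the cover.
- **Bystanders:** the pin vise was in its slot when last seen, before covering. I never touched the steel block or the glass dish. The block still stood in place in the last picture; the dish is not in it, and I did not measure either for movement.
- **Robot:** it is raised clear of everything, with no contact force.

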